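# Load a copper link under the spring clip of a drilling jig

## Task

Load the copper link that lies on the drilling jig, ready for its second hole, pushing it flat along the deck with the fingertips and never lifting it: hold the jig's spring clip open by keeping its paddle pressed down with one fingertip while the other fingertip pushes the link in under the raised jaw. Keep the clip held open until the link is fully home against the end stop, then let the clip close on the link and move clear. Leave the other things on the table where they are.

Things in the scene. Friction and masses are not known exactly. Their poses are not given: they have to be found in the camera images.
- jig: Drilling jig screwed to the table: black base 190 mm long (x -150 to +40 mm), 76 mm wide (y -42 to +34), 20 mm high; its flat top is the deck. Origin: at table height under the lane's centre line, below the jaw. +x: the way the link is pushed in; z up. The deck before x = -51 mm is open. The spring clip is hinged along the +y edge (hinge pin along x, at y = +38, z = 21 mm).
- link: Copper link to be loaded: flat bar 60 mm long (x), 30 wide (y), 6 thick, about 95 g, one hole near the end that goes in first (+x). Starts loose on the deck before the lane, roughly in line with it (centre at jig x = -85 to -105 mm). Origin: centre of its underside. Fully home, its front touches the end stop and its origin is at jig x = -14, y = 0, z = 20 mm; the rear 32 mm stick out of the jaw.
- clip (a joint): Spring clip's angle, rad. 0: at rest, jaw down, its upright end blocks the link; 0.11: jaw resting on the link; over 0.14: jaw clear of the link; 0.36: end of travel. Grows as the paddle is pressed down; springs back when let go. Pressing 35 mm out from the hinge pin takes about 5 N to start and 9 to 10 N at 0.25 rad.
- clip_paddle (a point): Middle of the top of the clip's paddle, a bare steel plate beyond the jig's +y edge: jig x -55 to +15, y +40 to +89 mm, 4 mm thick. At rest it rises 0.25 rad outward, this point at jig x -20, y +70, z 31 mm; at 0.25 rad it is level, its top 23 mm above the table: 3 mm above the deck, 3 mm below the link's top. A fingertip can slide along it in x while keeping it down.
- clip_jaw (a point): Middle of the underside of the clip's jaw, a steel block 24 mm long (jig x -12 to +12 mm) and 10 mm wide, on an arm that reaches over the lane from the hinge. At rest at jig x 0, y 0, z 22 mm, 2 mm above the deck; it rises 9 mm at 0.25 rad. The top of the arm is 14 mm above the deck at rest.
- stop_face (a point): Foot of the end stop's face, at jig x = +16, y = 0, z = 20 mm; the steel stop is 34 mm wide, 10 mm high. The lane before it is 34 mm wide between two steel fences (inner faces at jig y = -17 and +17 mm), 5 mm high and 5 mm thick, that begin at x = -36 mm; from there to x = -51 mm they flare out to +-24 mm.
- done_link: Bystander: a finished copper link of the same size with two holes, on the table just beyond the jig. Leave alone.
- tape: Bystander: roll of insulating tape, 66 mm across, 19 mm high, on the table beside the jig on its +y side near the open end.
- driver: Bystander: screwdriver, 190 mm, lying beside the jig on its -y side.
- breaker: Bystander: white circuit breaker lying on its side, 82 x 95 x 18 mm.
- can: Bystander: yellow drink can, 54 mm across, 130 mm high.
- spanner: Bystander: steel spanner, 170 mm, lying flat.
- coupling: Bystander: white conduit coupling standing upright, 28 mm across, 50 mm high.
Not all that is in view belongs to the job. What is shaped like the link but purple is not meant.

How it is judged:
By the outcome, as a careful person would: the job done as asked, in the order asked, and still so for the second after the job is handed in, with the robot touching nothing.
It also fails if it takes over 54 s, if anything falls off the work surface, if the arm or the gripper's body presses on something with over 40 N, if the wrist force passes 120 N, or if a joint passes its speed limit or range.

## Robot

A 6-joint arm with a two-finger parallel gripper is mounted at the origin on the work surface. World frame = base frame: x ahead of the robot, y to its left, z up, the work surface at z = 0. Lengths are in m, angles in degrees, forces in N, time in s.
With the tool pointing down it reaches from about 0.35 to 0.975 m from the base axis. Payload 17.4 kg.
Tool frame: the origin (TCP) lies at the very end of the fingers, on their centre line; the grasp point (between the pads) lies 19 mm behind it (env.pinch_z is the z of the grasp point in the tool frame, in m); z points along the fingers, y is the direction in which the jaws open and shut (so a half turn about z gives the same grasp; the last joint's range is limited). The gripper opens to 85 mm and grips with 20 to 120 N. Pads are 22 mm wide; open, the fingers measure 114 mm over their backs; the gripper's body (76 mm by 85 mm) begins 54 mm behind the grasp point. The pads swing forward as they close: fully open they stand 13 mm farther back than shut.
Start: joints at [-73.957, 6.646, 82.598, -0, 90.757, -2.166], TCP at [0.211, -0.641, 0.231] pointing down, gripper open.
Joint ranges: [-162.19, 162.19], [-47.58, 125.68], [4.15, 143.07], [-65.23, 245.23], [0.69, 171.88], [-170.13, 170.13]. Speed limits (degrees/s): [108.29, 108.29, 127.2, 180, 180, 180].

## Interface

Orientations are given as [roll, pitch, yaw] about the fixed x, y, z axes, in that order (R = Rz(yaw) Ry(pitch) Rx(roll)).
In Python, from cell import env gives the robot as it stands. Calls block until the motion is done:
- env.move_to(position, orientation): joint-space move of the TCP to a pose.
- env.servo_line(position, orientation=None, speed=0.15, contact_N=None): straight line of the TCP; orientation=None keeps the orientation; speed is the mean speed in m/s. With contact_N (N) it stops when the force on the tool has changed by that much, and returns True; else False.
- env.movej(angles): joint-space move.
- env.open() and env.gripper_close(newtons=None): open the fingers fully, or close them until they stop; newtons is the grip in N (None keeps the last).
- env.dwell(seconds).
- env.solve_ik(position, orientation): joint angles nearest the present ones, or None.
- env.observe(): the state.
- env.camera(name): name is "side" or "top"; returns a dict with "frame" (400x640x3 uint8, red, green, blue), "depth" (400x640 float32, m along the optical axis (not along the pixel's ray), 0 where there is no reading), "camera_matrix" (3x3 intrinsics, pixels), "origin" and "rotation" of the camera in the world. Camera axes: x right, y down, z forward; pixel columns grow to the right and rows downward; lengths in m; the calibration is good to about 2 mm. A picture is of the moment at which its call begins.
A pose or a line that the arm cannot do raises env.IKError and nothing moves.
- env.sign_off(): hands the job in, once; it reports no verdict.
The state is a dict: "t": time; "joint_positions": joint angles; "qd": joint speeds; "effort": joint torques, N m; "ee_pos": TCP position; "ee_rot": TCP orientation; "ft_force": force on the tool from outside, world axes, zero at the start; "torque": the same for the moment, N m; "width": finger opening in m.
Only numpy, scipy, OpenCV 4.12 (cv2) and the standard library are available. Lean on these libraries where they do the work, as an engineer would, in place of code of your own. Each camera call takes 0.05 s, during which the arm holds its last target.

## Working session

There is one attempt and no reset: what is moved stays moved. The work goes in short steps, each a Python script; the robot and the scene stay as the last script left them, time stands still between calls to the robot, and variables do not carry over. Pictures are saved under pics/ and viewed, and the job is handed in when it is done.

```bash
ls -la; mkdir -p pics; python3 - <<'E'
from cell import env
import cv2,numpy as np
print(env.observe())
for n in("top","side"):
    c=env.camera(n)
    cv2.imwrite(f"pics/{n}0.png",c["frame"][:,:,::-1]); np.savez(f"{n}0.npz",**c)
    print(n,c["camera_matrix"],c["origin"],c["rotation"])
E
```

```text
total 12
drwxr-xr-x  3 agent agent 4096 Dec  7 13:29 .
drwxr-xr-x 23 root  root  4096 Dec  7 13:29 ..
drwxr-xr-x  2 agent agent 4096 Dec  7 13:29 pics
{'t': 0.0, 'joint_positions': array([-7.39584239e+01,  6.67555243e+00,  8.26359584e+01, -2.11686344e-03,
        9.07546526e+01, -2.16526561e+00]), 'qd': array([-0.00102616, -0.05481855,  0.07151392,  0.02489713,  0.0302287 ,
        0.0364052 ]), 'effort': array([ 6.74047606e-04, -7.31986070e+01, -6.32477689e+01, -1.58784235e-05,
        6.12853633e-03,  2.40595443e-05]), 'ee_pos': array([ 0.21083971, -0.6410362 ,  0.23054306]), 'ee_rot': array([-1.79933804e+02, -3.84587132e-04,  1.82068148e+01]), 'ft_force': array([-0.66616326, -1.18780903,  0.22788063]), 'torque': array([-0.0024294 ,  0.04002865,  0.0101948 ]), 'width': 0.08533645154124986}
top [[365.9621299    0.         315.97299187]
 [  0.         365.9621299  197.49386487]
 [  0.           0.           1.        ]] [0.46405995 0.01301871 0.94356481] [-175.5194034     1.25367734  -89.48017479]
side [[479.45958035   0.         319.45037519]
 [  0.         479.45958035 199.64094402]
 [  0.           0.           1.        ]] [-0.1567535   0.95028395  0.89613413] [-124.92422855    0.92208717 -144.03124553]
```

View pics/top0.png

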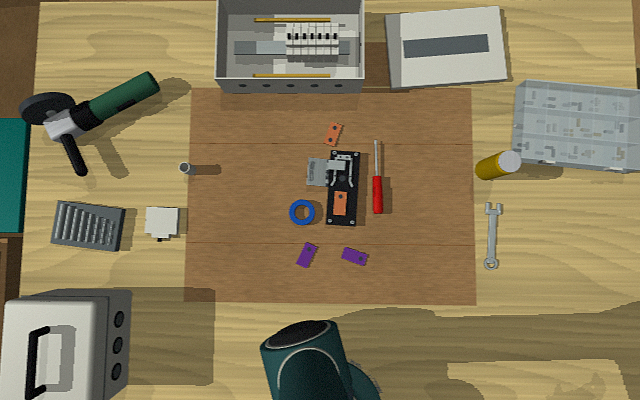

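View pics/side0.png

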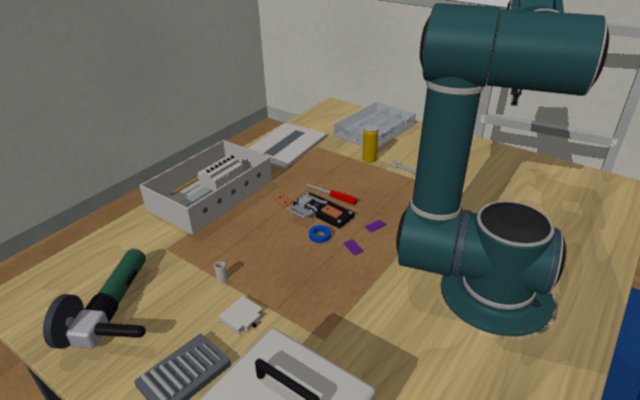

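```bash
cat > h.py <<'E'
import numpy as np,cv2
from scipy.spatial.transform import Rotation as Ro
def RR(rpy): return Ro.from_euler('xyz',rpy,degrees=True).as_matrix()
def proj(c,P):
    R=RR(c["rotation"]); p=(np.atleast_2d(P)-c["origin"])@R
    q=p@c["camera_matrix"].T; return q[:,:2]/q[:,2:]
def back(c,uv,z):   # intersect ray with plane z
    uv=np.atleast_2d(uv); K=c["camera_matrix"];R=RR(c["rotation"])
    d=np.c_[(uv-K[:2,2])/[K[0,0],K[1,1]],np.ones(len(uv))]@R.T
    return c["origin"]+d*((z-c["origin"][2])/d[:,2])[:,None]
def cloud(c):
    v,u=np.mgrid[:400,:640];K=c["camera_matrix"];d=c["depth"]
    p=np.stack([(u-K[0,2])/K[0,0]*d,(v-K[1,2])/K[1,1]*d,d],-1)
    return p@RR(c["rotation"]).T+c["origin"]
E
python3 - <<'E'
import numpy as np,cv2
from h import *
t=np.load("top0.npz");s=np.load("side0.npz")
def crop(c,u0,v0,w,h,k,n):
    cv2.imwrite(n,cv2.resize(c["frame"][v0:v0+h,u0:u0+w,::-1],None,fx=k,fy=k,interpolation=cv2.INTER_CUBIC))
crop(t,285,115,100,120,5,"pics/topc.png")
crop(s,265,175,110,80,7,"pics/sidec.png")
P=cloud(t); print(P[240,300],P[150:232:6,343].round(4)); print(P[172,305:365:3].round(3))
Q=cloud(s);print(Q[250,290],Q[215,325])
E
```

```text
[0.42820837 0.07419984 0.00215705] [[ 6.618e-01 -3.490e-02  4.000e-03]
 [ 6.410e-01 -3.360e-02  2.970e-02]
 [ 6.249e-01 -3.340e-02  3.470e-02]
 [ 6.097e-01 -3.340e-02  3.480e-02]
 [ 5.968e-01 -3.430e-02  1.860e-02]
 [ 5.813e-01 -3.430e-02  2.010e-02]
 [ 5.660e-01 -3.440e-02  2.000e-02]
 [ 5.503e-01 -3.420e-02  2.490e-02]
 [ 5.351e-01 -3.420e-02  2.450e-02]
 [ 5.201e-01 -3.430e-02  2.400e-02]
 [ 5.048e-01 -3.420e-02  2.680e-02]
 [ 4.901e-01 -3.470e-02  1.840e-02]
 [ 4.749e-01 -3.470e-02  2.010e-02]
 [ 4.598e-01 -3.570e-02  5.000e-04]]
[[ 0.604  0.064 -0.001]
 [ 0.6    0.054  0.032]
 [ 0.599  0.047  0.034]
 [ 0.6    0.039  0.028]
 [ 0.6    0.032  0.029]
 [ 0.6    0.024  0.028]
 [ 0.601  0.017  0.021]
 [ 0.6    0.009  0.028]
 [ 0.601  0.001  0.02 ]
 [ 0.602 -0.006  0.02 ]
 [ 0.601 -0.014  0.026]
 [ 0.602 -0.022  0.018]
 [ 0.602 -0.029  0.017]
 [ 0.602 -0.037  0.018]
 [ 0.602 -0.044  0.019]
 [ 0.602 -0.052  0.022]
 [ 0.602 -0.06   0.019]
 [ 0.602 -0.067  0.018]
 [ 0.605 -0.077 -0.   ]
 [ 0.605 -0.085 -0.002]]
[ 5.30923905e-01  1.69808796e-01 -8.09045446e-05] [ 0.53313988 -0.00521287  0.01563959]
```

View pics/topc.png

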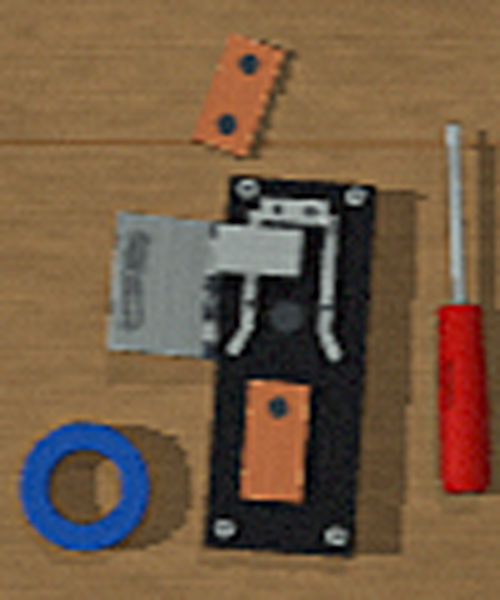

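View pics/sidec.png

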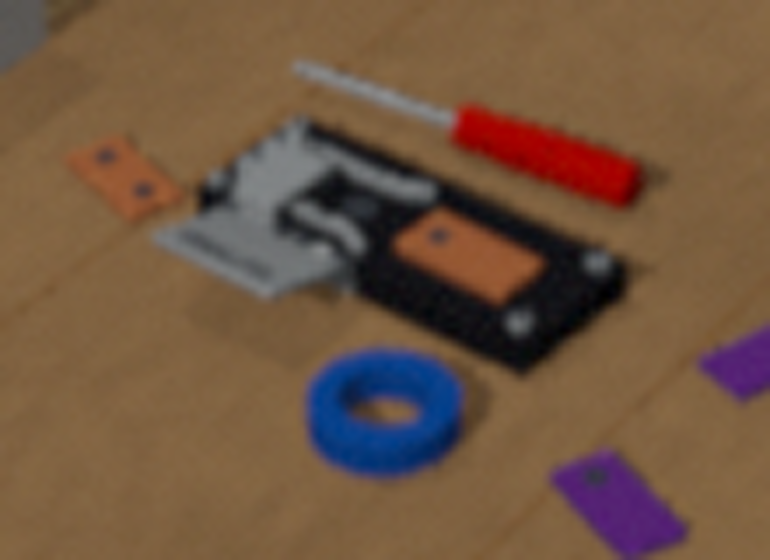

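```bash
cat > fit.py <<'E'
import numpy as np,cv2
from h import *
from scipy.optimize import least_squares
from scipy.ndimage import map_coordinates
def edge_pts(img,c,pts,nrm,rng=4.0):
    """subpixel max gradient along the normal, for world points pts and world normals nrm"""
    out=[]
    for p,n in zip(pts,nrm):
        a=proj(c,p)[0]; b=proj(c,p+n*1e-3)[0]; d=(b-a)/np.linalg.norm(b-a)
        s=np.arange(-rng,rng+.01,.1); q=a+s[:,None]*d
        v=map_coordinates(img,[q[:,1],q[:,0]],order=1)
        g=np.abs(np.gradient(cv2.GaussianBlur(v[None].astype(np.float32),(0,0),4)[0]))
        i=g.argmax(); w=g[max(0,i-8):i+9]; ss=s[max(0,i-8):i+9]
        out.append((q[i] if 0 else a+(w*ss).sum()/w.sum()*d,g[i]))
    return np.array([o[0] for o in out]),np.array([o[1] for o in out])
def T(x,y,th,P):
    c,s=np.cos(th),np.sin(th); return np.c_[x+c*P[:,0]-s*P[:,1],y+s*P[:,0]+c*P[:,1]]
def fitrect(c,img,x0,segs,z,rng,it=6):
    """segs: list of (p0,p1,normal) local"""
    L=[];N=[]
    for p0,p1,n in segs:
        m=int(np.hypot(*np.subtract(p1,p0))/.0025)
        for t in np.linspace(0,1,m): L.append(np.add(p0,t*np.subtract(p1,p0)));N.append(n)
    L=np.array(L);N=np.array(N,float);X=np.array(x0,float)
    for k in range(it):
        W=np.c_[T(*X,L),np.full(len(L),z)]; NW=np.c_[T(0,0,X[2],N),np.zeros(len(N))]
        uv,g=edge_pts(img,c,W,NW,rng if k<3 else max(1.5,rng/2))
        w=back(c,uv,z)[:,:2]; ok=g>np.median(g)*.3
        f=lambda X:(((T(*X,L)-w)*T(0,0,X[2],N)).sum(1))[ok]
        r=least_squares(f,X,loss="soft_l1",f_scale=.0007);X=r.x
    return X,np.sqrt(np.mean(r.fun**2)),np.median(np.abs(f(X)))
def jigfit(c,x0,rng=4):
    img=c["frame"].max(2).astype(np.float32)
    segs=[((-.145,-.042),(.035,-.042),(0,-1)),((-.15,-.037),(-.15,.029),(-1,0)),((-.145,.034),(-.065,.034),(0,1)),((.04,-.037),(.04,.029),(1,0))]
    return fitrect(c,img,x0,segs,.02,rng)
def linkfit(c,x0,rng=3,z=.026):
    img=c["frame"].astype(np.float32);img=img[:,:,0]-0*img[:,:,2]
    a,b=.03,.015
    segs=[((-a+.003,-b),(a-.003,-b),(0,-1)),((-a+.003,b),(a-.003,b),(0,1)),((-a,-b+.003),(-a,b-.003),(-1,0)),((a,-b+.003),(a,b-.003),(1,0))]
    return fitrect(c,img,x0,segs,z,rng)
def tojig(J,p):
    c,s=np.cos(J[2]),np.sin(J[2]);d=np.array(p[:2])-J[:2];return np.array([c*d[0]+s*d[1],-s*d[0]+c*d[1]])
E
python3 - <<'E'
from fit import *
t=np.load("top0.npz");s=np.load("side0.npz")
for c,n in((t,'top'),(s,'side')):
    J,e,m=jigfit(c,[.612,-.03,-.06]);print(n,"jig",J[:2].round(4),np.degrees(J[2]).round(2),e,m)
    k=(c["frame"][:,:,0]>150)&(c["frame"][:,:,2]<120)&(c["frame"][:,:,1]<140)&(c["frame"][:,:,1]>70);  P=cloud(c)
    g=T(*J,np.array([[-.095,0]]))[0]
    L,e,m=linkfit(c,[*g,J[2]],6 if n=='top' else 5);print("link",L.round(4),np.degrees(L[2]).round(2),e,m,"in jig",tojig(J,L[:2]).round(4),np.degrees(L[2]-J[2]))
    v=c["frame"][:,:,::-1].copy()
    K=5
    v=cv2.resize(v,None,fx=K,fy=K,interpolation=cv2.INTER_CUBIC)
    def dr(X,R,z,col):
        p=proj(c,np.c_[T(*X,np.array(R)),np.full(len(R),z)]);cv2.polylines(v,[np.int32((p+.5)*K-.5)],True,col,1)
    dr(J,[(-.15,-.042),(.04,-.042),(.04,.034),(-.15,.034)],.02,(0,255,255))
    dr(L,[(-.03,-.015),(.03,-.015),(.03,.015),(-.03,.015)],.026,(0,255,0))
    dr(J,[(-.012,-.005),(.012,-.005),(.012,.005),(-.012,.005)],.034,(255,0,255))
    dr(J,[(-.055,.04),(.015,.04),(.015,.0875),(-.055,.0875)],.031,(255,255,0))
    dr(J,[(.016,-.017),(.016,.017)],.03,(0,0,255))
    a=proj(c,[[.55,-.01,.02]])[0]*K
    u,w=np.int32(a);cv2.imwrite(f"pics/fit_{n}.png",v[w-280:w+280,u-280:u+280])
E
```

```text
top jig [ 0.6172 -0.0328] -3.45 0.0005836243847784785 0.00029483689183671714
link [ 0.5231 -0.0255 -0.071 ] -4.07 0.0007821740316345822 0.0006578157200647821 in jig [-0.0944  0.0016] -0.615938005703363
side jig [ 0.6055 -0.018 ] -5.65 0.002594217875052956 0.0013445842975879016
link [ 0.5215 -0.0225 -0.2108] -12.08 0.0038384833776506527 0.00294464737966288 in jig [-0.0831 -0.0128] -6.424120014941236
```

View pics/fit_top.png

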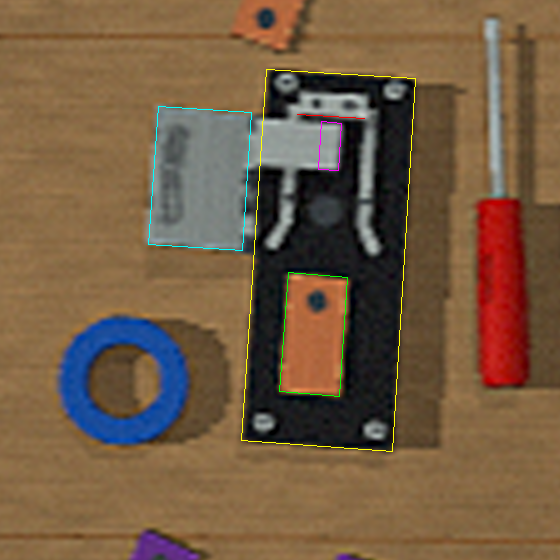

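View pics/fit_side.png

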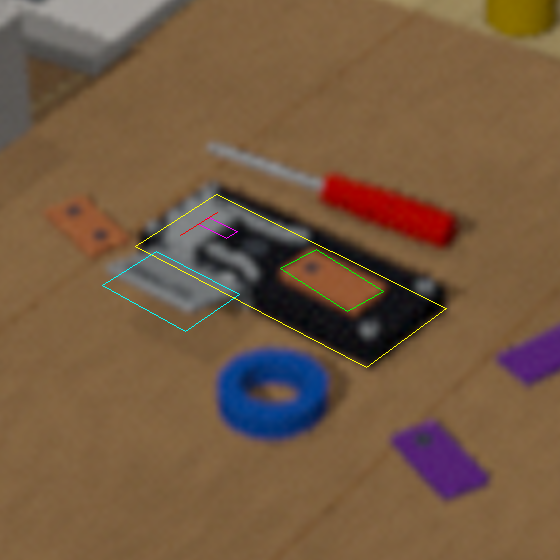

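```bash
cat > m.py <<'E'
from fit import *
J=np.array([.6172,-.0328,np.radians(-3.45)]); JY=-3.45
def W(x,y,z):  # jig mm -> world m
    return [*T(*J,np.array([[x/1e3,y/1e3]]))[0],z/1e3]
def jigmm(p): return (tojig(J,p)*1e3).round(2),round(p[2]*1e3,2)
def snap(env,n,ctr=(.55,-.01,.03),half=70,K=4,names=("top","side")):
    for a in names:
        c=env.camera(a);np.savez(f"{n}_{a}.npz",**c)
        u,w=np.int32(proj(c,[ctr])[0]);f=c["frame"][max(0,w-half):w+half,max(0,u-half):u+half,::-1]
        cv2.imwrite(f"pics/{n}_{a}.png",cv2.resize(f,None,fx=K,fy=K,interpolation=cv2.INTER_CUBIC))
    return
def st(env):
    o=env.observe();print("t %.2f"%o["t"],"jig",jigmm(o["ee_pos"]),"rpy",o["ee_rot"].round(2),"F",o["ft_force"].round(2),"w %.4f"%o["width"])
    return o
E
python3 - <<'E'
from m import *
from cell import env
s=np.load("side0.npz"); L,e,m=linkfit(s,[.5231,-.0255,-.071],2.5);print(L,e,m)
yaw=90+JY
env.move_to(W(-189,1.5,120),[180,0,yaw]); st(env)
env.servo_line(W(-189,1.5,35),speed=.15); st(env)
snap(env,"a",W(-150,0,30))
E
```

```text
[ 0.52178049 -0.02289195 -0.03427736] 0.0022530563218774767 0.00194078004960598
t 2.48 jig (array([-188.76,    1.02]), np.float64(120.19)) rpy [1.7999e+02 1.0000e-02 8.6490e+01] F [ 0.12  0.1  -0.18] w 0.0850
t 3.19 jig (array([-188.57,    1.37]), np.float64(35.77)) rpy [179.96   0.    86.53] F [-0.04 -0.19  0.82] w 0.0858
```

View pics/a_side.png

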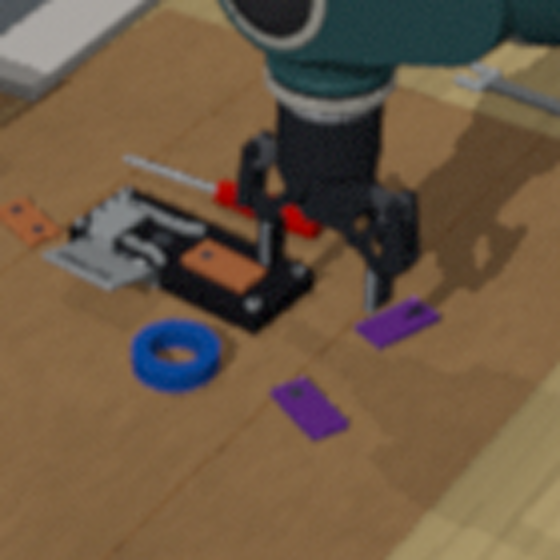

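View pics/a_top.png

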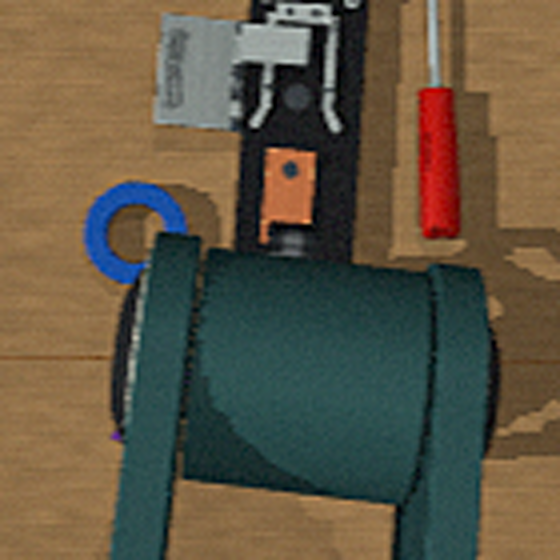

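```bash
python3 - <<'E'
from m import *
c=np.load("a_side.npz");P=cloud(c)
x,y=J[:2];d=P[...,:2]-J[:2];cs,sn=np.cos(J[2]),np.sin(J[2])
jx=(cs*d[...,0]+sn*d[...,1])*1e3;jy=(-sn*d[...,0]+cs*d[...,1])*1e3;z=P[...,2]*1e3
m=(abs(jy-1.5)<25)&(jx>-260)&(jx<-115)&(z>30)&(z<95)
b=np.round(z[m]/4)*4
for zz in np.unique(b):
    k=b==zz; X=jx[m][k]+188.6; a=X[X>0];q=X[X<0]
    print(zz,"lead",a.round(0).astype(int),"y",jy[m][k][X>0].round(0).astype(int),"trail",q.round(0).astype(int))
E
```

```text
48.0 lead [44 45] y [-1  9] trail [-42]
52.0 lead [44 46 43 42 42] y [-11  -8   1  -2   8] trail [-50]
56.0 lead [44 46 49 45 45 42] y [-10   2  14   4  13  12] trail [-46 -48 -51 -50]
60.0 lead [44 44 54 43 51 44 40 45 43 45] y [-10  -5  12   2  11  10   5  13  11  18] trail [-54 -56 -44 -47 -49 -52 -55 -46 -55 -50]
64.0 lead [57 56 50 44 50 47 44 44 44] y [ 8  8  7  0 12 11 10  6 15] trail [-54 -55 -43 -47 -47 -52 -54]
68.0 lead [43 59 42 45 43 41 50 45 43] y [-8  6 -7  4  1 -1 11  9  7] trail [-56 -56 -57 -46 -46 -48 -52 -54 -57]
72.0 lead [46 57 46 44 51 44 42 42 51 43] y [-12   8  -3  -4  11   5   3  -1  11  12] trail [-43 -54 -44 -48 -50 -50 -54 -55]
76.0 lead [44 45 51 44 45 44 45] y [-9 -1 12  5 14 11 14] trail [-54 -55 -57 -46 -48 -52 -53 -57]
80.0 lead [45 43 58 44 43 54 44 41 47 44] y [-11  -8   6   1  -4  12   5   0  12  11] trail [-41 -43 -45 -50 -44 -47 -49 -51 -53]
84.0 lead [46 44 44 52 49 43 49 45] y [-7  0 -4 10  8  7 13 15] trail [-55 -50 -55 -56 -58]
88.0 lead [46 52 51 46 46 43 42] y [-3 15 11  8  3 12 13] trail [-45 -55 -47 -49 -53 -54 -56]
92.0 lead [61 55 44 43 53 44 44] y [ 7 10  1 -3 13  6 15] trail [-41 -46 -51 -52 -56]
96.0 lead [71 65 62 56] y [14  8  6 14] trail [-56]
```

```bash
python3 - <<'E'
from m import *
from cell import env
env.servo_line(W(-189,1.5,16),speed=.1)
print(env.servo_line(W(-189,1.5,3),speed=.02,contact_N=4)); o=st(env)
z=o["ee_pos"][2]*1e3
env.servo_line(W(-189,1.5,z+2.5),speed=.03); st(env)
E
```

```text
True
t 4.13 jig (array([-188.88,    1.49]), np.float64(6.78)) rpy [179.99   0.    86.55] F [-1.51  0.34  5.74] w 0.0851
t 4.38 jig (array([-188.98,    1.51]), np.float64(9.27)) rpy [-179.99   -0.     86.55] F [ 0.36 -0.49 -0.57] w 0.0855
```

```bash
python3 - <<'E'
from m import *
from cell import env
print(env.servo_line(W(-134,1,9.3),speed=.05,contact_N=8)); st(env)
snap(env,"b",W(-60,0,30))
c=np.load("b_top.npz")
for x in(-.046,-.052):
    L,e,m=linkfit(c,[*T(*J,np.array([[x,0]]))[0],J[2]],4);print("link",tojig(J,L[:2])*1e3,np.degrees(L[2])-JY,e,m)
E
```

```text
False
t 5.63 jig (array([-134.14,    1.  ]), np.float64(9.32)) rpy [-179.99   -0.     86.55] F [-0.13  1.03 -0.29] w 0.0853
link [-54.37286064   1.2260399 ] 1.7247659084567606 0.0013299519734047336 0.0006946842934833777
link [-54.32297667   1.08707239] 2.211076832348885 0.0013323532898742543 0.0007580618400865289
```

View pics/b_top.png

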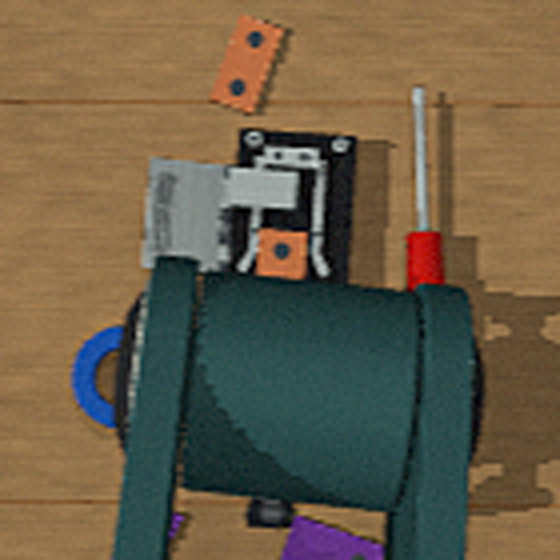

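View pics/b_side.png

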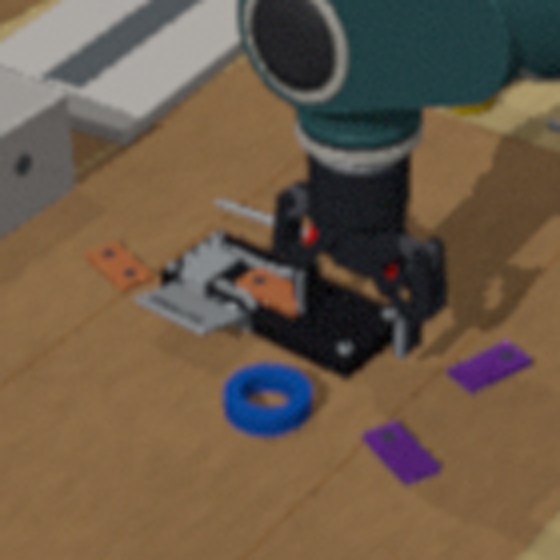

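```bash
python3 - <<'E'
from m import *
from cell import env
print(env.servo_line(W(-127,1,9.3),speed=.04,contact_N=6)); st(env)
env.servo_line(W(-133,1,9.3),speed=.08)
env.servo_line(W(-133,1,60),speed=.2)
env.move_to(W(-180,0,120),[180,0,90+JY]) 
st(env)
snap(env,"c",W(-60,0,30))
c=np.load("c_top.npz")
L,e,m=linkfit(c,[*T(*J,np.array([[-.047,0]]))[0],J[2]],3);print("link",tojig(J,L[:2])*1e3,np.degrees(L[2])-JY,e,m)
E
```

```text
False
t 6.06 jig (array([-126.78,    1.  ]), np.float64(9.27)) rpy [-179.98   -0.     86.55] F [-1.28  0.14 -0.54] w 0.0853
t 7.11 jig (array([-1.8016e+02, -3.0000e-02]), np.float64(120.04)) rpy [179.93   0.    86.55] F [-0.17  0.1  -0.86] w 0.0855
link [-46.57347645   1.55396089] -0.09521227146472988 0.00069067114935039 0.0004699332831467004
```

View pics/c_top.png

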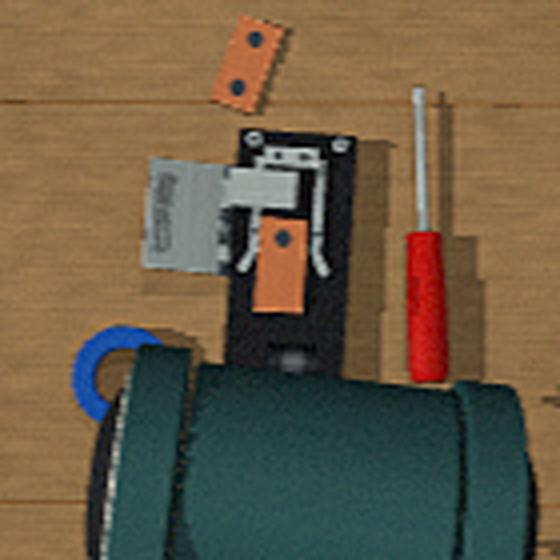

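View pics/c_side.png

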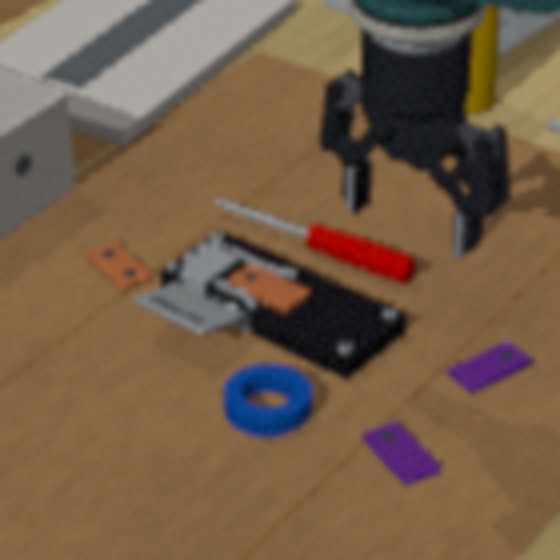

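```bash
python3 - <<'E'
from m import *
from cell import env
R=[180,0,142-3.45-0]
R=[180,0,52+JY+90]
env.move_to(W(-63,41.5,90),R);st(env)
env.servo_line(W(-63,41.5,26),speed=.15);st(env)
for z in(20,14,9.6):
    env.servo_line(W(-63,41.5,z),speed=.03);st(env)
snap(env,"d",W(-50,20,30))
E
```

```text
t 8.02 jig (array([-63.51,  41.4 ]), np.float64(89.02)) rpy [-1.7993e+02 -8.0000e-02  1.3841e+02] F [ 0.27  0.39 -0.24] w 0.0850
t 8.59 jig (array([-62.81,  41.37]), np.float64(26.87)) rpy [1.7997e+02 3.0000e-02 1.3851e+02] F [ 0.62  0.24 -0.15] w 0.0853
t 8.94 jig (array([-62.4 ,  41.53]), np.float64(20.76)) rpy [1.7994e+02 7.0000e-02 1.3854e+02] F [ 2.3  -0.85  4.1 ] w 0.0857
t 9.29 jig (array([-62.51,  41.71]), np.float64(14.57)) rpy [1.7994e+02 4.0000e-02 1.3855e+02] F [1.76 0.68 5.86] w 0.0847
t 9.59 jig (array([-62.42,  41.89]), np.float64(10.32)) rpy [1.7992e+02 4.0000e-02 1.3856e+02] F [1.98 3.75 6.87] w 0.0854
```

View pics/d_side.png

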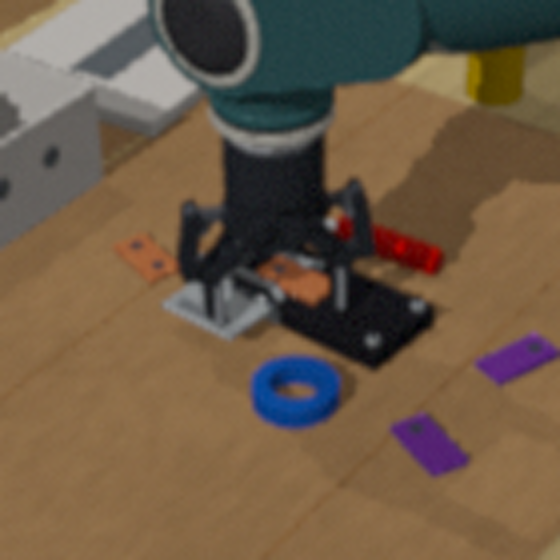

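View pics/d_top.png

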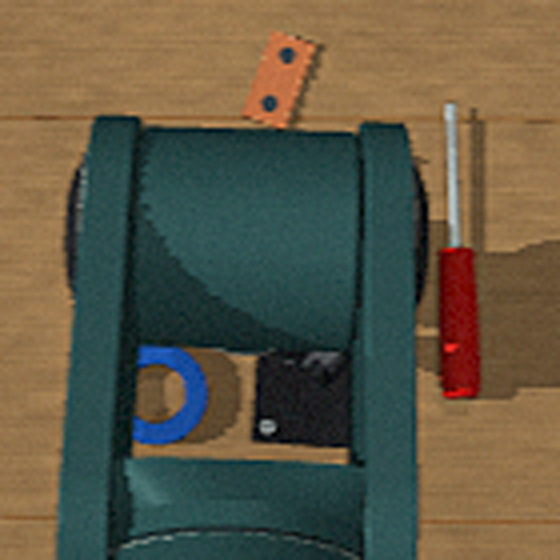

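```bash
python3 - <<'E'
from m import *
from cell import env
for x,c in((-56,12),(-46,12),(-36,12),(-30,10)):
    r=env.servo_line(W(x,41.5,9.2),speed=.03,contact_N=c);print(r);st(env)
    if r:break
snap(env,"e",W(-30,20,30))
E
```

```text
False
t 10.07 jig (array([-55.96,  41.55]), np.float64(9.67)) rpy [-1.7999e+02 -1.0000e-02  1.3856e+02] F [-2.81  0.    8.27] w 0.0856
False
t 10.56 jig (array([-46.03,  41.49]), np.float64(9.63)) rpy [-1.7998e+02 -1.0000e-02  1.3856e+02] F [-3.24  0.53  8.23] w 0.0856
False
t 11.04 jig (array([-36.01,  41.5 ]), np.float64(9.66)) rpy [-1.7999e+02 -1.0000e-02  1.3856e+02] F [-4.03 -0.89  8.33] w 0.0855
False
t 11.39 jig (array([-29.97,  41.51]), np.float64(9.65)) rpy [-1.7999e+02 -1.0000e-02  1.3855e+02] F [-3.32  0.32  7.02] w 0.0852
```

View pics/e_side.png

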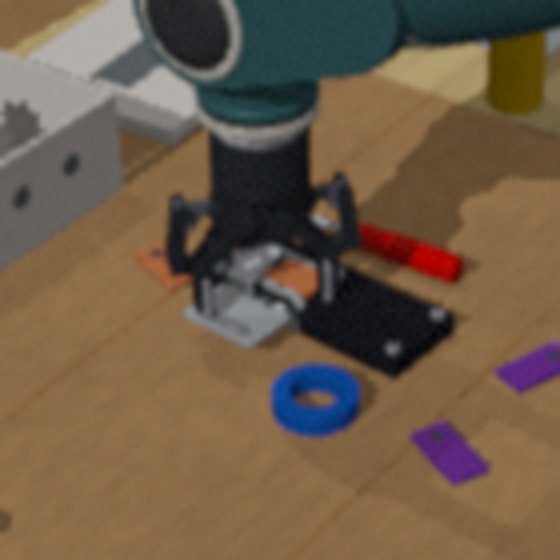

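Paddle is held level and the link is going in under the raised jaw. Next I push slowly on to the stop.

```bash
python3 - <<'E'
from m import *
from cell import env
r=env.servo_line(W(-18,41.5,9.2),speed=.015,contact_N=7);print(r);st(env)
env.dwell(.15);st(env)
snap(env,"f",W(-30,20,30))
E
```

```text
True
t 11.99 jig (array([-24.81,  41.57]), np.float64(9.48)) rpy [-1.7991e+02 -1.2000e-01  1.3855e+02] F [-4.28 -0.12  8.5 ] w 0.0850
t 12.14 jig (array([-24.79,  41.57]), np.float64(9.64)) rpy [-1.7993e+02 -1.1000e-01  1.3854e+02] F [-2.79  0.24  8.23] w 0.0852
```

View pics/f_side.png

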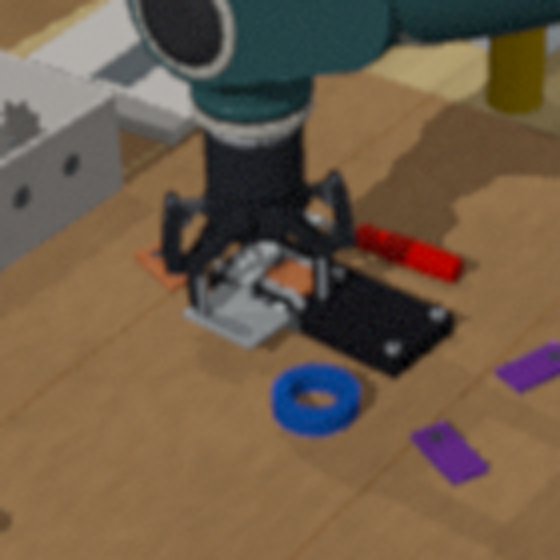

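View pics/f_top.png

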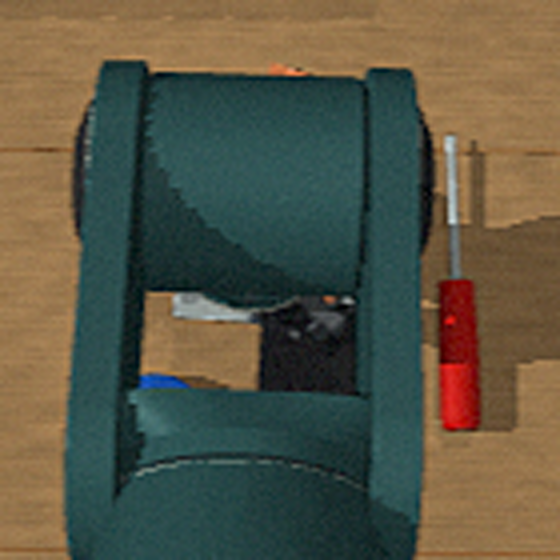

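```bash
python3 - <<'E'
from m import *
from cell import env
for x in(-24,-23.3,-22.6):
    r=env.servo_line(W(x,41.5,9.2),speed=.01,contact_N=15);print(r);o=st(env)
    env.dwell(.1);o=st(env)
    if r or o["ft_force"][0]<-14:break
E
```

```text
False
t 12.49 jig (array([-24.67,  41.54]), np.float64(9.5)) rpy [-179.87   -0.18  138.55] F [-7.88 -0.39  8.26] w 0.0852
t 12.59 jig (array([-24.69,  41.51]), np.float64(9.46)) rpy [-179.87   -0.18  138.55] F [-8.76  0.13 10.09] w 0.0853
False
t 12.84 jig (array([-24.44,  41.52]), np.float64(9.34)) rpy [-179.83   -0.23  138.55] F [-13.17   1.29  11.76] w 0.0848
t 12.94 jig (array([-24.46,  41.53]), np.float64(9.34)) rpy [-179.83   -0.23  138.55] F [-13.3    1.22  10.73] w 0.0854
False
t 13.19 jig (array([-24.19,  41.52]), np.float64(9.22)) rpy [-179.79   -0.28  138.54] F [-16.3    0.02  13.36] w 0.0853
t 13.29 jig (array([-24.22,  41.53]), np.float64(9.16)) rpy [-179.79   -0.28  138.54] F [-17.35  -0.23  12.16] w 0.0857
```

```bash
python3 - <<'E'
from m import *
from cell import env
env.servo_line(W(-36,41.5,9.2),speed=.03);st(env)
snap(env,"g",W(-35,5,25),half=45,K=8,names=("side",))
E
```

```text
t 13.89 jig (array([-35.24,  41.56]), np.float64(10.26)) rpy [179.98  -0.   138.55] F [2.63 0.71 7.29] w 0.0857
```

View pics/g_side.png

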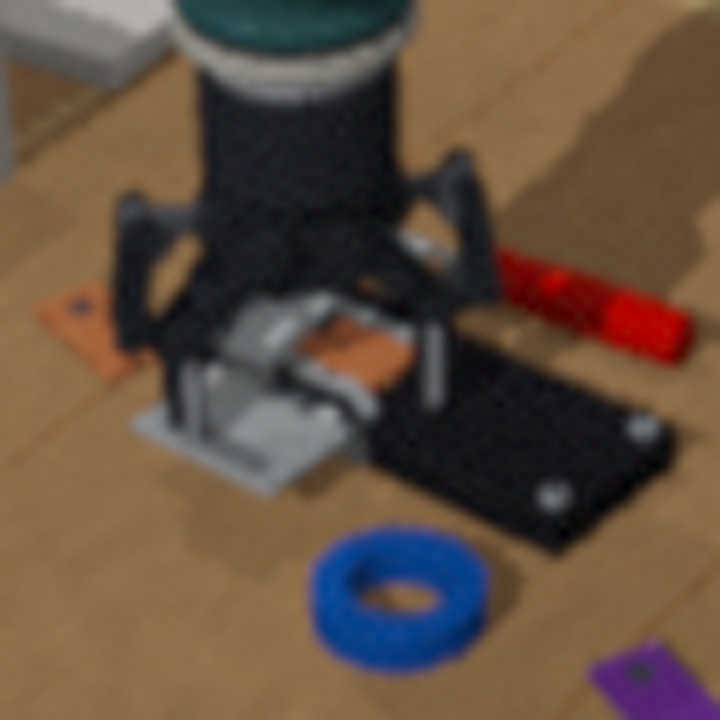

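```bash
python3 - <<'E'
from m import *
def ov(fn,lx,ly,bias,out,half=30,K=12):
    c=np.load(fn);u0,w0=np.int32(proj(c,[W(-40,0,25)])[0])
    v=cv2.resize(c["frame"][w0-half:w0+half,u0-half:u0+half,::-1],None,fx=K,fy=K,interpolation=cv2.INTER_CUBIC)
    p=np.array([[*W(lx+a,ly+b,26)] for a,b in((-30,-15),(-30,15),(30,15),(30,-15))])+np.array([*bias,0])
    cv2.polylines(v,[np.int32((proj(c,p)-[u0-half,w0-half]+.5)*K)],True,(0,255,0),1)
    cv2.imwrite(out,v)
b=np.array([-.0013,.0026])
ov("c_side.npz",-46.6,1.5,b,"pics/ov_c.png"); ov("g_side.npz",-14,0.5,b,"pics/ov_g.png")
a=np.hstack([cv2.resize(cv2.imread(f"pics/ov_{k}.png"),(400,400)) for k in "cg"]);cv2.imwrite("pics/ov.png",a)
E
```

View pics/ov.png

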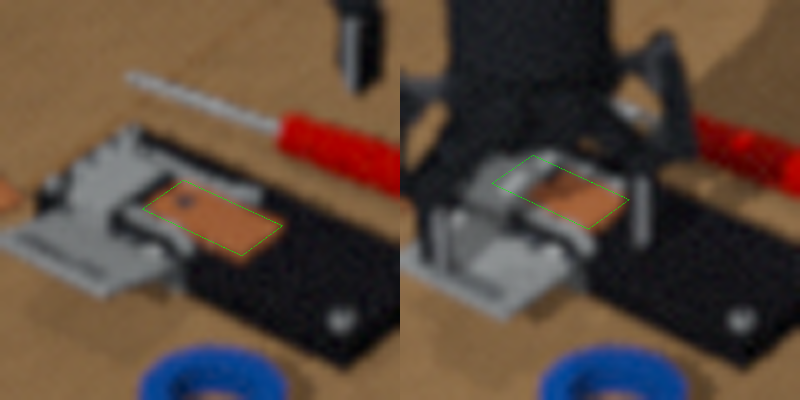

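```bash
python3 - <<'E'
from m import *
from cell import env
env.servo_line(W(-36,41.5,34),speed=.05);st(env)
env.servo_line(W(-36,41.5,120),speed=.2)
env.move_to(W(-200,150,200),[180,0,90+JY]);st(env)
snap(env,"h",W(-40,10,25),half=50,K=8)
c=np.load("h_top.npz")
print(jigfit(c,J,3))
L,e,m=linkfit(c,[*T(*J,np.array([[-.014,0]]))[0],J[2]],3);print("link",tojig(J,L[:2])*1e3,np.degrees(L[2])-JY,e,m)
# visible rear part only
a,b=.03,.015
img=c["frame"][:,:,0].astype(np.float32)
segs=[((-a,-b+.003),(-a,b-.003),(-1,0)),((-a+.002,-b),(-a+.012,-b),(0,-1)),((-a+.002,b),(-a+.012,b),(0,1))]
L,e,m=fitrect(c,img,[*T(*J,np.array([[-.014,0]]))[0],J[2]],segs,.026,2.5);print("link rear fit",tojig(J,L[:2])*1e3,np.degrees(L[2])-JY,e,m)
P=cloud(c)
for x,y in((-20,55),(-20,70),(-20,80),(0,0),(0,10)):
    u,v=np.int32(np.round(proj(c,[W(x,y,32)])[0]));print((x,y),"z",P[v-1:v+2,u-1:u+2,2].mean()*1e3, "before",cloud(np.load("c_top.npz"))[v-1:v+2,u-1:u+2,2].mean()*1e3)
E
```

```text
t 14.59 jig (array([-36.21,  41.52]), np.float64(33.77)) rpy [-1.7992e+02 -1.1000e-01  1.3856e+02] F [-0.76 -0.25 -0.37] w 0.0851
t 16.26 jig (array([-199.85,  149.82]), np.float64(199.17)) rpy [-1.7994e+02  2.0000e-02  8.6620e+01] F [-0.34  0.5  -0.34] w 0.0853
(array([ 0.617266  , -0.03272424, -0.05962204]), np.float64(0.0005225477081932766), np.float64(0.0003961944021978252))
link [-14.09295495   1.20424672] 0.6408314305147407 0.0008668608379241903 0.0005867157082390933
link rear fit [-13.64603557   1.43919895] 0.8169546371388368 0.00031686739158790915 0.00024213291280341038
(-20, 55) z 26.134593070060447 before 26.73371183279205
(-20, 70) z 26.906448218475358 before 30.350838630053403
(-20, 80) z 29.644812940846126 before 34.384689446054935
(0, 0) z 35.947220078988714 before 31.898960809273852
(0, 10) z 38.41363823493556 before 34.32144485072094
```

View pics/h_top.png

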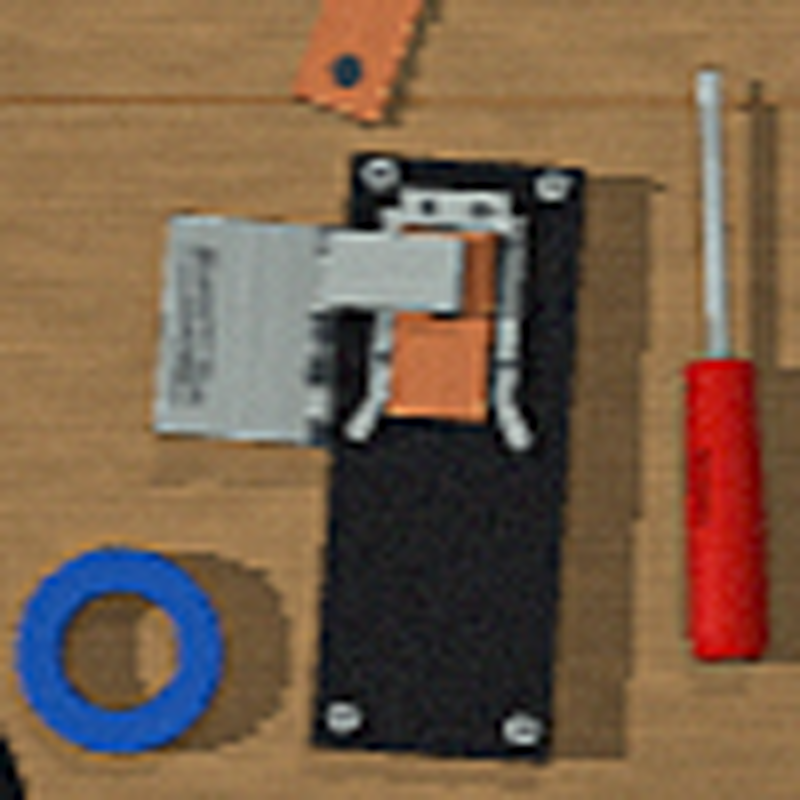

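View pics/h_side.png

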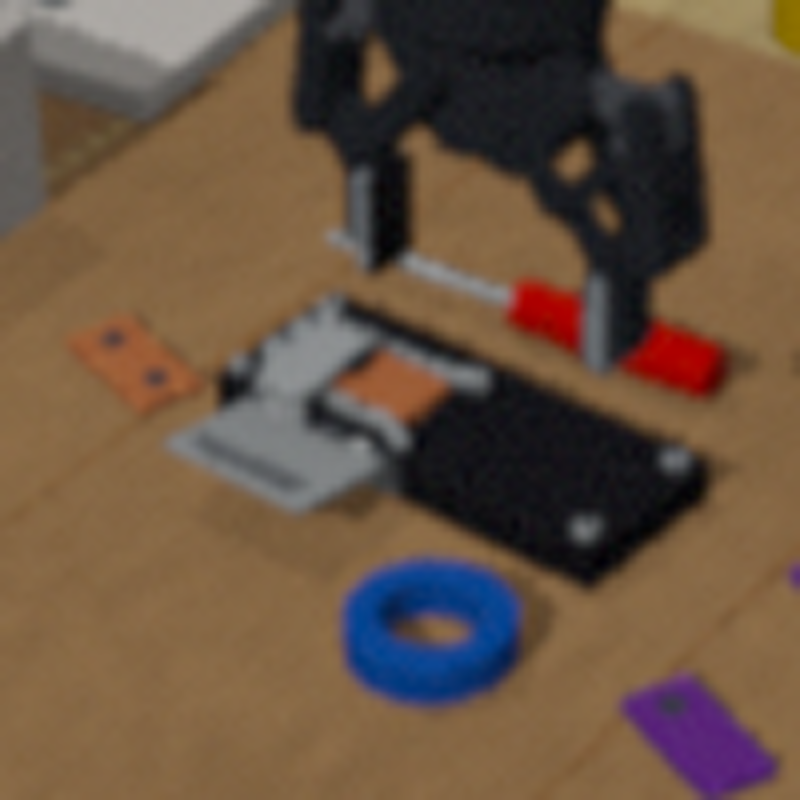

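The top view shows the link's front against the stop, about pixel (450,232). The jaw rests on it, and its rear sticks out at row 415. The done link, tape and driver have not moved.

```bash
python3 - <<'E'
from cell import env
env.sign_off();print(env.observe()["t"])
E
```

```text
the job is handed in; nothing more can be done
the job is handed in; nothing more can be done
```

The copper link is loaded fully home against the end stop with the spring clip closed on it, and I handed the job in after about 16.5 s of robot time.

**How it went:** With the gripper open, one fingertip pushed the link flat along the deck to just short of the closed jaw. I then turned the gripper so one fingertip held the paddle about level (clip near 0.25 rad) while the other pushed the link in. I stopped when the push force rose to about 17 N with almost no further travel. I backed the pushing finger off about 11 mm with the paddle still down, checked the link with the side camera, then let the clip close and moved clear.

**Last checks:**
- **Link position:** the top camera puts the link at jig x = -13.6 to -14.1 mm (target -14), y about +1.3 mm, turned 0.6 to 0.8° in the lane. The y offset is within the lane's clearance and the 2 mm calibration.
- **Clip:** the jaw sits about 4 mm higher than at rest, so it is resting on the link.
- **Other objects:** the done link, tape and driver looked unmoved in the last pictures. I did not re-check the breaker, can, spanner or coupling, but the arm did not go near them.

**Disagreements:**
- The side camera disagreed with the top camera by 1 to 3 mm on the link before the push, so I relied on the top camera.
- The first side-camera fit of the jig was wrong, and I did not use it.
- The link reached the stop with the tool about 1.6 mm past where I had calculated, which is within calibration error.

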